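# Mount a circuit board on the inspection stand

### The job

Mount the circuit board with the yellow capacitors on the inspection stand: lay it on the two narrow ledges with its metal disc at the blue ledge, lay the steel retaining bar across the two saddle posts above it, then swing both red keepers over the ends of the bar. Set the board down without dropping it, and leave the blue-capped board, multimeter, loupe, marker and mug where they are.

Things in the scene. Friction and masses are not known exactly. Their poses are not given: they have to be found in the camera images.
- board_yellow: Board with YELLOW capacitor tops: green plate 180 (x) x 100 (y) x 5 mm, 0.45 kg. Origin: centre of its underside. Disc 80 mm wide, top 16 mm up, at x = -47 mm, starts towards the robot. Black upright rib 10 mm thick (y), x = -4 to 88 mm, top 42 mm up: grip here. Capacitors (top 22 mm) beside the rib, x = 21 to 71 mm; black crosspiece (top 25 mm) at x = 80 mm. Starts on a 12 mm cardboard pad.
- board_yellow_disc (a point): Centre of the top of the yellow-capped board's disc, at (-47, 0, 16) mm in the board's frame.
- board_yellow_grip (a point): Top of the rib near the balance point, at (10, 0, 42) mm in the board's frame; above the capacitors 20 mm of the rib's height are free.
- board_blue: Bystander: the same board with BLUE capacitor tops, on the other cardboard pad. Which pad holds which board varies.
- bar: Steel retaining bar 200 (y) x 18 (x) x 12 (z) mm with orange ends, 0.18 kg, loose on the table. Origin: centre of its underside; y along the bar, z up. An orange grip 14 mm thick (x), 60 mm long (y) stands on its middle from z = 12 to 42 mm. The same either way round.
- stand: Inspection stand fixed to the table, base 214 x 214 x 12 mm. Origin: centre of its underside, z up, x from the BLUE ledge (-91 mm) to the grey ledge (+91 mm). Board home: board origin at stand (0, 0, 50) mm, axes parallel. Two dark saddle posts at stand (45, +88) and (45, -88) mm. Bar home: bar origin at stand (45, 0, 96) mm, along y.
- ledge_blue (a point): Middle of the blue ledge's seat, stand (-88, 0, 50) mm. Seat 16 mm wide (|x| 80 to 96 mm), 94 mm long in y; beyond it a lip 4 mm high, |x| 96 to 102 mm. The board has 6 mm spare to the lip at each end.
- ledge_grey (a point): Middle of the grey ledge's seat, stand (88, 0, 50) mm; mirrored.
- saddle_left (a point): Middle of the saddle floor on the +y post, stand (45, 88, 96) mm. The post is 16 mm thick in y; the saddle is 28 mm wide in x between cheeks 12 mm high (tops at z = 108 mm), so the bar has 5 mm spare each side.
- saddle_right (a point): The same on the -y post, stand (45, -88, 96) mm.
- keeper_left (a joint): Angle (rad) of the red keeper on the stand's +y post: arm 50 mm long on a vertical pivot, underside at z = 111 mm (3 mm above the seated bar). At 0 it points outward (stand +y); it grows towards stand +x; at 1.57 it lies over the bar's end; stop at 1.65. It stays where it is left.
- keeper_right (a joint): The same on the stand's -y post, mirrored: pivot at stand (15, -88) mm, at 0 points to stand -y, grows as it swings towards stand +x.
- keeper_left_knob (a point): Centre of the top of the upright red knob (14 mm across, 32 mm high, top at stand z = 151 mm) on the left keeper's arm, 45 mm from its pivot.
- keeper_right_knob (a point): The same on the right keeper.
- keeper_left_hinge (a point): Point on the left keeper's pivot axis, stand (15, 88, 110) mm.
- keeper_right_hinge (a point): Point on the right keeper's pivot axis, stand (15, -88, 110) mm.
- multimeter: Bystander: yellow multimeter 170 x 85 x 36 mm, lying; origin: centre of its underside.
- loupe: Bystander: black magnifier 48 mm across, 45 mm high; origin: centre of its underside.
- marker: Bystander: white marker pen with a red cap, 132 x 16 mm, lying along its x; origin: under its middle.
- mug: Bystander: white mug 82 mm across, 95 mm high; origin: centre of its underside.

How it is judged (in metres and radians):
On the way, in this order (a step that is already met when the one before it is completed fails the run):
1. the yellow-capped board rests level on both ledges, disc at the blue ledge, let go, before the bar is laid and while both keepers are still open (x of board_yellow in the frame of stand between -0.007 and 0.007 m and y of board_yellow in the frame of stand between -0.012 and 0.012 m and z of board_yellow in the frame of stand between 0.047 and 0.053 m and angle between board_yellow's own z axis and vertical below 0.05 rad and angle between the x axis of board_yellow and the x axis of stand, either way round below 0.12 rad and x of board_yellow_disc in the frame of stand below -0.02 m and linear speed of board_yellow below 0.02 m/s and contact force between board_yellow and the fingers below 0.1 N and value of joint each of keeper_left, keeper_right below 1.35 rad and not (x of bar in the frame of stand between 0.039 and 0.051 m and y of bar in the frame of stand between -0.015 and 0.015 m and z of bar in the frame of stand between 0.093 and 0.099 m and angle between bar's own z axis and vertical below 0.05 rad and angle between the y axis of bar and the y axis of stand, either way round below 0.08 rad)), for 0.2 s.
2. the bar rests level in both saddles, let go, with both keepers still open (x of bar in the frame of stand between 0.039 and 0.051 m and y of bar in the frame of stand between -0.015 and 0.015 m and z of bar in the frame of stand between 0.093 and 0.099 m and angle between each of bar, board_yellow's own z axis and vertical below 0.05 rad and angle between the y axis of bar and the y axis of stand, either way round below 0.08 rad and linear speed of bar below 0.02 m/s and contact force between bar and the fingers below 0.1 N and x of board_yellow in the frame of stand between -0.007 and 0.007 m and y of board_yellow in the frame of stand between -0.012 and 0.012 m and z of board_yellow in the frame of stand between 0.047 and 0.053 m and angle between the x axis of board_yellow and the x axis of stand, either way round below 0.12 rad and x of board_yellow_disc in the frame of stand below -0.02 m and value of joint each of keeper_left, keeper_right below 1.35 rad), for 0.2 s.
3. both keepers are swung over the bar's ends, past 1.35 rad (value of joint each of keeper_left, keeper_right above 1.35 rad and x of bar in the frame of stand between 0.039 and 0.051 m and y of bar in the frame of stand between -0.015 and 0.015 m and z of bar in the frame of stand between 0.093 and 0.099 m and angle between bar's own z axis and vertical below 0.05 rad and angle between the y axis of bar and the y axis of stand, either way round below 0.08 rad), for 0.2 s.
At the end, for the whole second after the job is handed in: Yellow-capped board level on both ledges (x within 7 mm, y 12 mm, yaw 0.12 rad), disc at the blue ledge; bar level and fully down in both saddles (across 6 mm, lengthwise 15 mm, yaw 0.08 rad); heights within 3 mm; both keepers past 1.35 rad; board and bar released, at rest (all of step 3 and x of board_yellow in the frame of stand between -0.007 and 0.007 m and y of board_yellow in the frame of stand between -0.012 and 0.012 m and z of board_yellow in the frame of stand between 0.047 and 0.053 m and angle between board_yellow's own z axis and vertical below 0.05 rad and angle between the x axis of board_yellow and the x axis of stand, either way round below 0.12 rad and x of board_yellow_disc in the frame of stand below -0.02 m and linear speed of each of board_yellow, bar below 0.02 m/s and contact force between each of board_yellow, bar and the fingers below 0.1 N); the robot touches nothing.
It fails at once if the yellow-capped board is dropped: it falls out of the fingers faster than 0.45 m/s (from about 1 cm or more) (linear speed of board_yellow above 0.45 m/s and contact force between board_yellow and the fingers below 0.1 N).
It fails at once if the blue-capped board, multimeter, loupe, marker or mug is moved more than 30 mm (distance of any of board_blue, multimeter, loupe, marker, mug from where it was at the start of the episode above 0.03 m).
It also fails if it takes over 70 s, if anything falls off the work surface, if the arm or the gripper's body presses on something with over 40 N, if the wrist force passes 120 N, or if a joint passes its speed limit or range.

### The arm

A 7-joint arm with a two-finger parallel gripper is mounted at the origin on the work surface. World frame = base frame: x ahead of the robot, y to its left, z up, the work surface at z = 0. Lengths are in mm, angles in rad, forces in N, time in s.
With the tool pointing down it reaches from about 400 to 875 mm from the base axis. Payload 4.4 kg.
Tool frame: the origin (TCP) lies on the centre line of the jaws, within the pads' length; the fingertips stand 25 mm ahead of it and the grasp point (between the pads) lies 6 mm ahead of it (ctrl.finger_overhang is the distance from the TCP to the fingertips, in mm); z points along the fingers, y is the line along which they close (so a half turn about z gives the same grasp; the last joint's range is limited). The gripper opens to 85 mm and grips with 20 to 120 N. Pads are 22 mm wide; open, the fingers measure 114 mm over their backs; the gripper's body (76 mm by 85 mm) begins 54 mm behind the grasp point. The pads swing forward as they close: fully open they stand 13 mm farther back than shut.
Start: joints at [1.055, 0.628, 0.038, 1.517, -0.027, 0.996, -0.02], TCP at [282.639, -585.349, 236.313] pointing down, gripper open.
Joint ranges: [-3.06, 3.06], [-0.37, 2.12], [-1.25, 1.32], [0.18, 2.47], [-1.1, 4.24], [0.23, 1.98], [-2.94, 2.94]. Speed limits (rad/s): [2.57, 2.57, 3.14, 3.14, 3.14, 3.14, 3.14].

### API

Orientations are given as [roll, pitch, yaw] about the fixed x, y, z axes, in that order (R = Rz(yaw) Ry(pitch) Rx(roll)).
In Python, from cell import ctrl gives the robot as it stands. The module is installed in compiled form; this text tells all that it offers.
- The arm moves only by the tool play_rows, never from a script. Its argument "targets" is a list of rows, each a list of 5 numbers: the closure, from 0 (fully open) to 1 (shut), then the shift along the tool's x, y, z in cm, then the turn about the tool's z in degrees. In form: [[gripper, dx, dy, dz, spin], ...]. A call has 1 to 10 rows; each row is the pose to reach, as a shift and turn from the pose commanded when the call began, along the tool's axes at that moment; what a row does not reach only later rows make up. A row lasts 1/10 s, in which the tool goes at most 50 mm and 8.59 degrees, less where a joint would pass 70% of its speed; a pose out of reach is approached as far as the arm can. A call with a gripper value outside its range is refused whole. The fingers move at their own pace and stop on an object; the grip force is fixed at half the most. Time passes only in rows, so rows that repeat a pose let the fingers close. It gives the time, the measured TCP pose, the force, the opening and the grip force at its end, in the units of the state.
- ctrl.read_state(): the state, without advancing time (a new reading comes with each control period).
- ctrl.get_image(name): name is "side" or "top" or "wrist"; returns (picture, depth): 400x640x3 uint8, red, green, blue; 400x640 float32, mm along the optical axis (not along the pixel's ray), 0 where there is no reading.
- ctrl.calibration(name): a dict with "vfov" (degrees; the focal length in pixels is half the picture's height over the tangent of half this angle, whatever the lens; pixels are square), "cx", "cy" (the principal point, pixels), "extrinsics" (4x4, takes a point from camera to world coordinates); the wrist camera has in their place "mount" (4x4, takes a point from camera to tool coordinates, whose origin is the TCP and whose axes are the flange's). Camera axes: x right, y down, z forward; pixel columns grow to the right and rows downward; lengths in mm; the calibration is good to about 2 mm. The wrist camera is an equidistant fisheye: a pixel r from the principal point sees the ray r / f radians off the axis. A picture is of the moment at which its call begins: read the wrist's pose just before it. calibration takes no time and is no camera call.
- ctrl.finish_job(): hands the job in; it is judged then, once.
Trained networks look in the newest picture that a camera, given by its name, has taken for a name from the list of things; names that differ only in an ending like _2 or _b are one class to them, and where a whole thing is asked for, a point or a joint stands for the part that bears it (a point fixed in the world has none). Each returns a list of dicts, best first, with "confidence" (0 to 1); they miss things now and then, are a little off and sometimes report something else, mostly with a low value. They report only what shows in the picture. A call takes as long as a camera call.
- ctrl.search_frame(camera, name): "bbox" ([left, top, right, bottom] in pixels, round what is visible of it).
- ctrl.trace(camera, name): "pixels" (400x640 bool, what is visible of it) and "bbox" ([left, top, right, bottom] in pixels, round what is visible of it).
The state is a dict: "clock": time; "qpos": joint angles; "qd": joint speeds; "tau": joint torques, N m; "eef_pos": TCP position; "tool_rot": TCP orientation; "force": force on the tool from outside, world axes, zero at the start; "torque": the same for the moment, N m; "width": finger opening in mm; "gripper_force": force on a finger pad.
Only numpy, scipy, OpenCV 4.12 (cv2) and the standard library are available. Lean on these libraries where they do the work, as an engineer would, in place of code of your own. Each camera call takes 0.05 s, during which the arm holds its last target. There are 200 camera calls.

## Working session

There is one attempt and no reset: what is moved stays moved. The work goes in short steps, Python scripts to look and compute and a tool call to move; the robot and the scene stay as the last step left them, time stands still between calls to the robot, and variables do not carry over. Pictures are saved under pics/ and viewed, at most 10 in all, crops included, and the job is handed in when it is done.

Besides the shell and the picture viewer there is one more tool, called after "Request:" as name([rows], argument=value, ...), one row to a line, values as JSON. play_rows: Moves the arm, as the interface text tells. Its arguments: {"type":"object","properties":{"targets":{"type":"array"}},"required":["targets"]}

```bash
mkdir -p pics; cat > h.py <<'E'
import numpy as np, cv2
from cell import ctrl
from scipy.spatial.transform import Rotation as R
def K(n):
    c=ctrl.calibration(n); return c, 200/np.tan(np.radians(c['vfov'])/2)
def cloud(n,depth):
    c,f=K(n); v,u=np.mgrid[0:400,0:640]
    x=(u-c['cx'])/f; y=(v-c['cy'])/f
    if n=='wrist':
        r=np.hypot(x,y)+1e-9; s=np.tan(r)/r; x,y=x*s,y*s
        st=ctrl.read_state(); T=np.eye(4); T[:3,:3]=R.from_euler('xyz',st['tool_rot']).as_matrix(); T[:3,3]=st['eef_pos']; E=T@c['mount']
    else: E=c['extrinsics']
    P=np.stack([x*depth,y*depth,depth],-1)@np.array(E)[:3,:3].T+np.array(E)[:3,3]
    P[depth<=0]=np.nan
    return P
def grab(n,fn=None):
    im,d=ctrl.get_image(n)
    if fn: cv2.imwrite('pics/'+fn,im[...,::-1])
    return im,cloud(n,d)
E
python3 - <<'E'
from h import *
s=ctrl.read_state(); print(s['clock'],s['tool_rot'],ctrl.finger_overhang)
for n in['top','side']:
    im,P=grab(n,n+'0.png'); np.save(n+'P.npy',P)
    for o in ['board_yellow','board_blue','bar','stand','keeper_left','multimeter','loupe','marker','mug','ledge_blue','saddle_left','keeper_left_knob','board_yellow_disc']:
        try: r=ctrl.trace(n,o)
        except Exception as e: print(o,e); continue
        for q in r[:2]:
            m=q['pixels']; print(n,o,round(q['confidence'],2),q['bbox'],np.nanmedian(P[m],0).round(),np.nanpercentile(P[m][:,2],97).round())
E
```

```text
0.0 [-3.13971338e+00  3.04570829e-05  4.49787692e-01] 25.0
top board_yellow 0.81 [182.4, 218.9, 221.6, 281.9] [446. 350.  24.] 53.0
top board_blue 0.77 [253.7, 208.1, 291.2, 275.7] [473. 143.  22.] 53.0
top bar 0.62 [219.1, 178.3, 288.8, 186.1] [642. 204.  12.] 43.0
top stand 0.56 [357.9, 189.2, 464.4, 273.5] [ 508. -220.   12.] 118.0
top keeper_left 0.44 [360.8, 232.0, 383.7, 237.4] [ 501. -109.  119.] 152.0
top keeper_left 0.22 [296.0, 116.9, 354.9, 149.5] [784.   1.  35.] 41.0
top multimeter 0.69 [294.7, 117.2, 356.2, 148.9] [783.  -1.  35.] 41.0
top loupe 0.68 [174.4, 183.2, 193.0, 200.4] [614. 400.  43.] 48.0
top marker 0.58 [315.1, 216.4, 324.5, 256.9] [493.  14.  14.] 19.0
top mug 0.63 [183.9, 135.4, 220.4, 179.2] [723. 354.  44.] 95.0
top ledge_blue 0.59 [358.6, 187.8, 467.9, 277.1] [ 508. -220.   12.] 118.0
top ledge_blue 0.22 [357.1, 228.4, 379.8, 236.7] [ 501. -119.  119.] 152.0
top saddle_left 0.71 [355.9, 186.8, 467.0, 274.3] [ 508. -219.   12.] 118.0
top keeper_left_knob 0.67 [360.9, 190.3, 466.8, 273.7] [ 508. -219.   12.] 118.0
top keeper_left_knob 0.52 [359.6, 231.3,
[... 569 characters left out ...]
 0.76 [229.6, 180.0, 271.3, 232.0] [786.  15.  37.] 43.0
side loupe 0.64 [293.3, 335.8, 314.6, 367.5] [617. 413.  45.] 49.0
side loupe 0.35 [229.0, 181.7, 270.6, 234.4] [786.  17.  37.] 43.0
side marker 0.74 [339.9, 308.5, 416.3, 354.3] [449. 360.  27.] 55.0
side marker 0.59 [333.0, 217.9, 378.1, 221.1] [497.  19.  15.] 20.0
side mug 0.87 [237.7, 297.6, 291.8, 347.6] [722. 340.  49.] 97.0
side ledge_blue 0.59 [310.5, 100.3, 389.5, 190.7] [ 521. -204.   15.] 122.0
side saddle_left 0.96 [314.1, 97.0, 390.9, 185.2] [ 521. -205.   16.] 122.0
side keeper_left_knob 0.41 [345.9, 154.2, 357.9, 168.2] [504. -87. 123.] 153.0
side board_yellow_disc 0.6 [340.4, 310.6, 419.0, 360.8] [449. 360.  27.] 55.0
```

```bash
python3 - <<'E'
import cv2
a=cv2.imread('pics/top0.png')[100:300,160:480]; cv2.imwrite('pics/top0c.png',cv2.resize(a,(800,500),interpolation=cv2.INTER_CUBIC))
E
```

```text
(no output)
```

View pics/top0c.png

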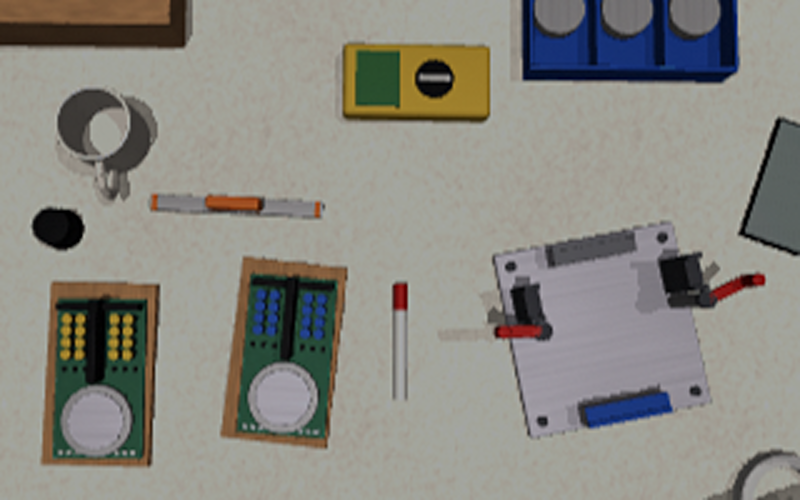

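The top view shows the yellow board lower left with its disc towards the robot (crop ~(97,420)). The stand is at the right, turned slightly, with the blue ledge near the robot at (625,408). The bar is at (235,205) and both keepers point outward.

```bash
cat >> h.py <<'E'
def wrap(a,p=np.pi): return (a+p/2)%p-p/2
def rect(xy):
    (c,wh,a)=cv2.minAreaRect(np.float32(xy)); 
    b=cv2.boxPoints((c,wh,a)); e=b[1]-b[0]; g=b[2]-b[1]
    if np.hypot(*g)>np.hypot(*e): e,g=g,e
    return np.array(c).round(1),np.hypot(*e).round(1),np.hypot(*g).round(1),round(float(wrap(np.arctan2(e[1],e[0]))),4)
def hsv(im): return cv2.cvtColor(im,cv2.COLOR_RGB2HSV)
def box(P,lo,hi): return np.all((P>lo)&(P<hi),-1)
def row(x,y,z,yaw):
    "TCP target (mm, rad) -> dx dy dz (cm), spin(deg) from measured pose"
    s=ctrl.read_state(); Rm=R.from_euler('xyz',s['tool_rot']); d=Rm.inv().apply(np.array([x,y,z])-s['eef_pos'])/10
    t=Rm.as_matrix()[:,0]; cur=np.arctan2(t[1],t[0]); return d.round(2),round(float(-np.degrees(wrap(yaw-cur))),1), 'q7',s['qpos'][6]
E
python3 - <<'E'
from h import *
im=cv2.imread('pics/top0.png')[...,::-1].copy(); P=np.load('topP.npy'); H=hsv(im)
def show(n,m): print(n,m.sum(),rect(P[m][:,:2]),np.median(P[m][:,2]).round(1))
ok=~np.isnan(P[...,0])
by=box(P,[330,290,-5],[560,410,80])
show('rib',by&(P[...,2]>45)); show('green',by&(H[...,0]>40)&(H[...,0]<90)&(H[...,1]>80)&(P[...,2]<25)&(P[...,2]>12))
show('yplate',by&(P[...,2]>14.5))
bar=box(P,[600,100,5],[680,310,60]); show('bar',bar); show('bargrip',bar&(P[...,2]>35)); show('baror',bar&(H[...,0]<15)&(H[...,1]>150))
st=box(P,[350,-380,8],[660,-80,16]); show('base',st)
b=box(P,[350,-380,40],[660,-80,70])
show('blue',b&(H[...,0]>100)&(H[...,0]<130)&(H[...,1]>120))
show('grey',b&(P[...,0]>560)&(H[...,1]<60))
k=box(P,[350,-420,100],[660,-20,170])&(H[...,1]>150)&((H[...,0]<10)|(H[...,0]>170))
show('kL',k&(P[...,1]>-200));show('kR',k&(P[...,1]<-200))
kn=k&(P[...,2]>140);show('knL',kn&(P[...,1]>-200));show('knR',kn&(P[...,1]<-200))
E
```

```text
rib 151 (array([488.3, 354. ]), np.float32(90.3), np.float32(10.9), -0.0167) 53.2
green 826 (array([447.3, 354.3]), np.float32(174.5), np.float32(100.1), -0.0051) 16.6
yplate 2185 (array([451.2, 352. ]), np.float32(204.5), np.float32(110.4), -0.0067) 25.0
bar 458 (array([626.9, 208.2]), np.float32(201.4), np.float32(54.6), 1.5235) 12.3
bargrip 110 (array([643.4, 205.4]), np.float32(59.7), np.float32(14.2), 1.55) 41.0
baror 132 (array([644.4, 205.6]), np.float32(191.8), np.float32(14.5), 1.5336) 40.5
base 4163 (array([ 503.8, -217.5]), np.float32(214.5), np.float32(213.7), -1.3749) 11.5
blue 275 (array([ 415.6, -235. ]), np.float32(93.6), np.float32(20.9), -1.3775) 50.2
grey 306 (array([ 590.8, -222. ]), np.float32(139.4), np.float32(45.4), 1.4629) 50.2
kL 71 (array([ 502. , -102.1]), np.float32(50.4), np.float32(10.1), -1.5122) 119.2
kR 90 (array([ 548.8, -326.1]), np.float32(44.8), np.float32(11.8), -1.1307) 119.9
knL 21 (array([502. , -82.7]), np.float32(11.5), np.float32(7.5), -1.5629) 150.6
knR 22 (array([ 555.9, -341.1]), np.float32(11.8), np.float32(7.8), 1.565) 150.1
```

```bash
python3 -c "
from h import *
print(row(540,0,270,-.01)); print(row(456,354,200,-.01))"
```

```text
(array([ 48.63, -41.52,  -3.37]), 26.3, 'q7', np.float64(-0.020001738993523505))
(array([ 56.45, -77.06,   3.63]), 26.3, 'q7', np.float64(-0.020001738993523505))
```

Request:
play_rows([
  [0, 48.6, -41.5, -3.4, 26.3],
  [0, 48.6, -41.5, -3.4, 26.3],
  [0, 48.6, -41.5, -3.4, 26.3],
  [0, 48.6, -41.5, -3.4, 26.3],
  [0, 48.6, -41.5, -3.4, 26.3],
  [0, 48.6, -41.5, -3.4, 26.3],
  [0, 48.6, -41.5, -3.4, 26.3],
  [0, 48.6, -41.5, -3.4, 26.3],
  [0, 56.4, -77, -1, 26.3],
  [0, 56.4, -77, -1, 26.3],
])

```text
clock: 2.4
eef_pos: [446.1, -117.7, 255.8]
tool_rot: [3.142, -0.001, -0.009]
force: [0.9, 1.1, 0.0]
width: 85.6
gripper_force: 0.0
```

```bash
python3 -c "
from h import *
print(ctrl.read_state()['eef_pos']);print(row(456,354,200,-.01))"
```

```text
[ 446.12119442 -117.6828309   255.84293705]
(array([  0.56, -47.18,   5.58]), 0.1, 'q7', np.float64(-1.3184185438043834))
```

Request:
play_rows([
  [0, 5, -10, 2, 0],
  [0.3, 8, -47.2, 5, 0],
  [0.3, 8, -47.2, 5, 0],
  [0.3, 0.6, -47.2, 5.6, 0],
  [0.3, 0.6, -47.2, 5.6, 0],
  [0.3, 0.6, -47.2, 5.6, 0],
  [0.3, 0.6, -47.2, 5.6, 0],
  [0.3, 0.6, -47.2, 5.6, 0],
  [0.3, 0.6, -47.2, 5.6, 0],
  [0.3, 0.6, -47.2, 5.6, 0],
])

```text
clock: 3.4
eef_pos: [454.5, 356.8, 199.3]
tool_rot: [-3.14, 0.0, -0.005]
force: [0.1, -0.2, -0.1]
width: 59.7
gripper_force: 0.0
```

```bash
python3 - <<'E'
from h import *
print(ctrl.read_state()['eef_pos'])
im,P=grab('wrist','w1.png')
H=hsv(im)
def show(n,m): print(n,m.sum(),rect(P[m][:,:2]),np.median(P[m][:,2]).round(1))
by=box(P,[330,290,-5],[560,410,75])
show('rib',by&(P[...,2]>46)&(P[...,2]<60)); show('green',by&(H[...,0]>40)&(H[...,0]<90)&(H[...,1]>80)&(P[...,2]<25)&(P[...,2]>12))
print(row(456,354,62,-.01))
E
```

```text
[454.48294582 356.78720983 199.2840398 ]
rib 1058 (array([489.9, 361.8]), np.float32(90.1), np.float32(10.1), -0.0024) 52.7
green 5787 (array([447.5, 361.3]), np.float32(179.1), np.float32(97.4), -0.0003) 15.8
(array([ 0.3 ,  0.96, 13.67]), 0.6, 'q7', np.float64(-2.2411380145821145))
```

View pics/w1.png

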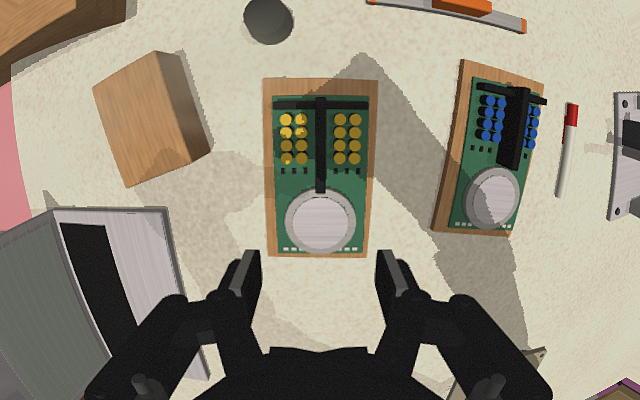

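The wrist view shows the yellow board straight ahead with its rib at u≈320, midway between the fingers. The blue board is to the right, and clutter (a case and a wooden block) is to the left.

```bash
python3 - <<'E'
from h import *
for n in ['wrist','top','side']:
    im,P=grab(n)
    m=box(P,[420,330,46],[560,385,60]); print(n,rect(P[m][:,:2]),np.median(P[m][:,2]).round(1),ctrl.read_state()['eef_pos'].round(1), ctrl.read_state()['tool_rot'].round(4))
    o=box(P,[300,400,20],[600,560,400]); print(' clutter ymin',np.nanmin(P[o][:,1]) if o.any() else None, [np.nanmax(P[o][:,i]) for i in (0,2)] if o.any() else '')
print(row(456,354,62,-.01))
E
```

```text
wrist (array([491.5, 351. ]), np.float32(89.9), np.float32(10.2), -0.0027) 53.5 [453.6 358.9 198.9] [-3.1378e+00  1.0000e-03 -6.0000e-04]
 clutter ymin 400.0094080745418 [np.float64(599.9568553325535), np.float64(301.5171092670256)]
top (array([488.3, 354.6]), np.float32(89.9), np.float32(11.8), -0.0036) 52.9 [454.7 355.  199.1] [-3.1409e+00  7.0000e-04 -4.2000e-03]
 clutter ymin 401.47893285797795 [np.float64(599.970007295103), np.float64(65.48631457448084)]
side (array([489.8, 354.5]), np.float32(90.4), np.float32(11.6), -0.0139) 54.7 [455.6 352.5 199.3] [ 3.1408e+00  3.0000e-04 -7.5000e-03]
 clutter ymin 400.1072780960042 [np.float64(598.5503045549215), np.float64(308.60251095314493)]
(array([ 0.05, -0.16, 13.73]), 0.1, 'q7', np.float64(-2.2368613419953243))
```

Request:
play_rows([
  [0.3, 0.1, 0, 4, 0],
  [0.3, 0.1, 0, 8, 0],
  [0.3, 0.1, 0, 11, 0],
  [0.3, 0.1, 0, 12.5, 0],
  [0.3, 0.1, 0, 13.5, 0],
  [0.3, 0.1, 0, 13.8, 0],
  [0.3, 0.1, 0, 13.8, 0],
  [0.3, 0.1, 0, 13.8, 0],
])

```text
clock: 4.4
eef_pos: [457.8, 352.3, 62.7]
tool_rot: [-3.14, -0.002, -0.01]
force: [-0.6, -0.3, 0.1]
width: 60.2
gripper_force: 0.0
```

```bash
python3 - <<'E'
from h import *
im,P=grab('wrist','w2.png'); s=ctrl.read_state(); print(s['eef_pos'],s['tool_rot'])
m=box(P,[420,330,46],[560,385,60]); print(rect(P[m][:,:2]),np.nanmedian(P[m][:,2]).round(1))
E
```

```text
[457.66613163 352.46446894  62.72558323] [-3.14039207e+00 -1.61396552e-03 -9.44656365e-03]
(array([490.7, 355.7]), np.float32(91.7), np.float32(10.0), -0.0056) 53.3
```

View pics/w2.png

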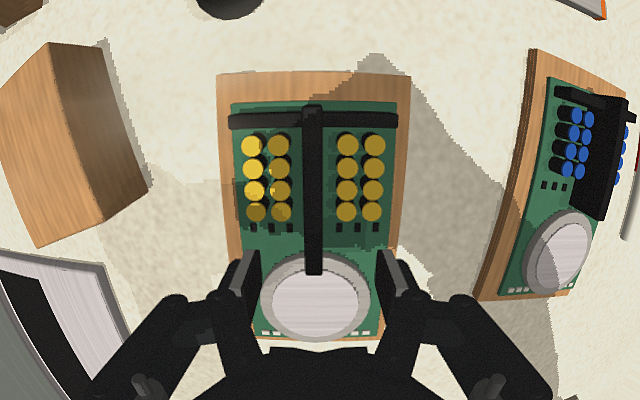

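The rib sits about 3 mm left of the finger centre (u≈314 against 319), so I shift +y slightly and close.

Request:
play_rows([
  [0.6, 0, -0.2, 0, 0],
  [0.8, 0, -0.2, 0, 0],
  [1, 0, -0.2, 0, 0],
  [1, 0, -0.2, 0, 0],
  [1, 0, -0.2, 0, 0],
  [1, 0, -0.2, 0, 0],
])

```text
clock: 5.05
eef_pos: [456.9, 354.1, 61.6]
tool_rot: [3.142, 0.0, -0.009]
force: [-1.0, -1.1, -0.0]
width: -0.2
gripper_force: 0.0
```

Request:
play_rows([
  [1, 0, 0, -1, 0],
  [1, 0, 0, -2.5, 0],
  [1, 0, 0, -5, 0],
  [1, 0, 0, -9, 0],
  [1, 0, 0, -12, 0],
  [1, 0, 0, -14, 0],
  [1, 0, 0, -14, 0],
  [1, 0, 0, -14, 0],
])

```text
clock: 5.85
eef_pos: [456.9, 354.2, 202.2]
tool_rot: [-3.141, -0.001, -0.009]
force: [0.2, -1.0, -0.1]
width: -0.3
gripper_force: 0.0
```

```bash
python3 - <<'E'
from h import *
im,P=grab('wrist','w3.png'); s=ctrl.read_state(); print(s['eef_pos'],s['tool_rot'],s['force'],s['torque'])
Q=P-s['eef_pos']; H=hsv(im)
m=box(Q,[-60,-40,-25],[130,40,0]); m[250:]=False
print('rib rel',rect(Q[m][:,:2]),np.nanmedian(Q[m][:,2]).round(1))
g=box(Q,[-130,-80,-60],[150,80,-20])&(H[...,0]>40)&(H[...,0]<90)&(H[...,1]>80)
A=Q[g]; c=np.linalg.lstsq(np.c_[A[:,:2],np.ones(len(A))],A[:,2],rcond=None)[0]; print('green',len(A),rect(A[:,:2]),c)
yaw=R.from_euler('xyz',s['tool_rot']).as_matrix()[:,0]; print(np.arctan2(yaw[1],yaw[0]))
E
```

```text
[456.44163174 353.80604759 201.24500726] [ 3.14098833e+00  7.80513706e-04 -9.22944007e-03] [ 0.49389525 -0.04713121 -0.24865482] [-0.01000493  0.02382406 -0.05417421]
rib rel (array([10.7,  0.5]), np.float32(13.1), np.float32(2.0), -1.568) -1.2
green 0 (array([0., 0.]), np.float32(0.0), np.float32(0.0), 0.0) [0. 0. 0.]
-0.00922944006768156
```

```bash
python3 - <<'E'
from h import *
im,P=grab('wrist'); s=ctrl.read_state(); Q=P-s['eef_pos']
big=cv2.resize(im[...,::-1],(800,500)); cv2.imwrite('pics/w4.png',big)
for v in range(200,345,8): print(v,[tuple(Q[v,u].round().tolist()) for u in (300,319,338)])
im,P=grab('side'); Q=P-ctrl.read_state()['eef_pos']; m=box(Q,[-60,-60,-60],[60,60,40]); print(np.nanpercentile(Q[m],[0,2,50,98,100],axis=0).round(1))
m=box(P,[420,330,46],[560,385,60]); print(rect(P[m][:,:2]))
E
```

```text
200 [(-27.0, 20.0, -175.0), (-26.0, -1.0, -174.0), (-27.0, -21.0, -176.0)]
208 [(-35.0, 20.0, -174.0), (-35.0, -1.0, -174.0), (-35.0, -21.0, -173.0)]
216 [(-45.0, 20.0, -175.0), (-46.0, -1.0, -176.0), (-45.0, -21.0, -174.0)]
224 [(-55.0, 21.0, -175.0), (-54.0, -0.0, -173.0), (-54.0, -21.0, -173.0)]
232 [(-64.0, 21.0, -174.0), (-63.0, -0.0, -173.0), (-64.0, -21.0, -173.0)]
240 [(-74.0, 21.0, -174.0), (-74.0, -0.0, -175.0), (-74.0, -22.0, -174.0)]
248 [(-85.0, 22.0, -175.0), (11.0, 0.0, 2.0), (-86.0, -22.0, -176.0)]
256 [(7.0, 10.0, 2.0), (12.0, 0.0, 11.0), (7.0, -9.0, 3.0)]
264 [(7.0, 9.0, 10.0), (11.0, 0.0, 17.0), (7.0, -9.0, 11.0)]
272 [(7.0, 9.0, 17.0), (12.0, 0.0, 24.0), (8.0, -8.0, 18.0)]
280 [(7.0, 8.0, 24.0), (11.0, 0.0, 30.0), (7.0, -8.0, 24.0)]
288 [(14.0, 7.0, 39.0), (9.0, 0.0, 32.0), (13.0, -7.0, 39.0)]
296 [(13.0, 7.0, 43.0), (4.0, 0.0, 32.0), (12.0, -7.0, 42.0)]
304 [(12.0, 7.0, 46.0), (0.0, 0.0, 32.0), (12.0, -7.0, 47.0)]
312 [(12.0, 7.0, 51.0), (-5.0, 0.0, 32.0), (12.0, -6.0, 52.0)]
320 [(16.0, 6.0, 60.0), (-8.0, 0.0, 33.0), (17.0, -6.0, 61.0)]
328 [(18.0, 6.0, 66.0), (-234.0, 1.0, -201.0), (17.0, -6.0, 65.0)]
336 [(17.0, 6.0, 69.0), (-252.0, 1.0, -203.0), (18.0, -5.0, 70.0)]
344 [(17.0, 6.0, 72.0), (-270.0, 1.0, -202.0), (17.0, -5.0, 72.0)]
[[ 5.8 -8.1 -4.9]
 [ 5.8 -7.3 -3.3]
 [ 9.6  5.  14.2]
 [10.6 12.5 37.3]
 [11.2 12.6 39.1]]
(array([489.8, 354.4]), np.float32(90.5), np.float32(12.6), -0.0219)
```

View pics/w4.png

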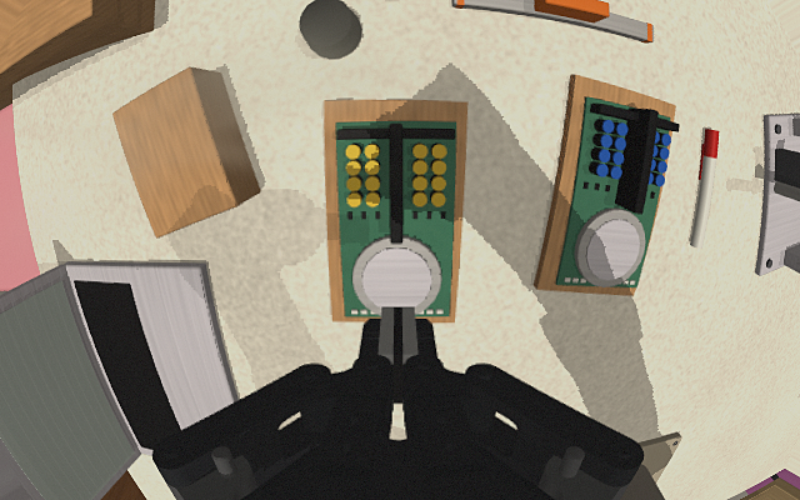

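The fingers closed on air. Both the wrist and side depth put the shut fingertips only about 5 mm ahead of the TCP, not the stated 25, so the grasp was about 20 mm too high. I'll use an overhang of 5 mm from here and retry with the TCP at z≈43.

Request:
play_rows([
  [0.3, 0, 0, 4, 0],
  [0.3, 0, 0, 8, 0],
  [0.3, 0, 0, 12, 0],
  [0.3, 0, 0, 14, 0],
  [0.3, 0, 0, 15, 0],
  [0.3, 0, 0, 15.5, 0],
  [0.3, 0, 0, 15.8, 0],
  [0.3, 0, 0, 15.8, 0],
  [0.3, 0, 0, 15.8, 0],
])

```text
clock: 6.9
eef_pos: [457.6, 354.7, 44.6]
tool_rot: [-3.14, -0.002, -0.009]
force: [0.1, 1.0, 0.4]
width: 60.0
gripper_force: 0.0
```

Request:
play_rows([
  [0.6, 0, 0, 0, 0],
  [0.8, 0, 0, 0, 0],
  [1, 0, 0, 0, 0],
  [1, 0, 0, 0, 0],
  [1, 0, 0, 0, 0],
  [1, 0, 0, 0, 0],
])

```text
clock: 7.5
eef_pos: [457.2, 354.4, 44.1]
tool_rot: [-3.141, -0.001, -0.009]
force: [-0.9, -0.5, 5.8]
width: 8.6
gripper_force: 60.8
```

Request:
play_rows([
  [1, 0, 0, -0.5, 0],
  [1, 0, 0, -1.5, 0],
  [1, 0, 0, -3.5, 0],
  [1, 0, 0, -7, 0],
  [1, 0, 0, -11, 0],
  [1, 0, 0, -15, 0],
  [1, 0, 0, -18, 0],
  [1, 0, 0, -18, 0],
  [1, 0, 0, -18, 0],
])

```text
clock: 8.4
eef_pos: [456.4, 353.8, 223.4]
tool_rot: [3.141, 0.0, -0.009]
force: [-1.0, 0.1, -4.9]
width: 8.2
gripper_force: 59.5
```

```bash
cat > held.py <<'E'
from h import *
import sys
im,P=grab('wrist',sys.argv[1]); s=ctrl.read_state(); print(s['eef_pos'],s['tool_rot'],s['force'],s['torque'],s['width'])
Rm=R.from_euler('xyz',s['tool_rot']); Q=(P-s['eef_pos'])@Rm.as_matrix(); H=hsv(im)  # tool coords
g=box(Q,[-130,-80,20],[150,80,60])
gr=g&(H[...,0]>40)&(H[...,0]<90)&(H[...,1]>80)
A=Q[gr]; c=np.linalg.lstsq(np.c_[A[:,:2],np.ones(len(A))],A[:,2],rcond=None)[0]; print('green',len(A),rect(A[:,:2]),c.round(3))
rb=box(Q,[-40,-30,-25],[120,30,5])&(np.arange(400)[:,None]<230); print('rib',rect(Q[rb][:,:2]),np.median(Q[rb][:,2]))
E
python3 held.py w5.png
```

```text
[455.71260829 353.26057073 222.20288174] [ 3.13956800e+00  2.50568727e-03 -9.15580151e-03] [-0.60769893  0.50312419 -4.93629331] [-0.03799515  0.05535173 -0.0536067 ] 8.235663937768754
green 13104 (array([18.8, -0.6]), np.float32(125.2), np.float32(99.3), 0.0024) [ 2.0000e-03 -2.0000e-03  2.7792e+01]
rib (array([52.1, -0.6]), np.float32(55.0), np.float32(10.3), 0.0108) -8.958587430124746
```

View pics/w5.png

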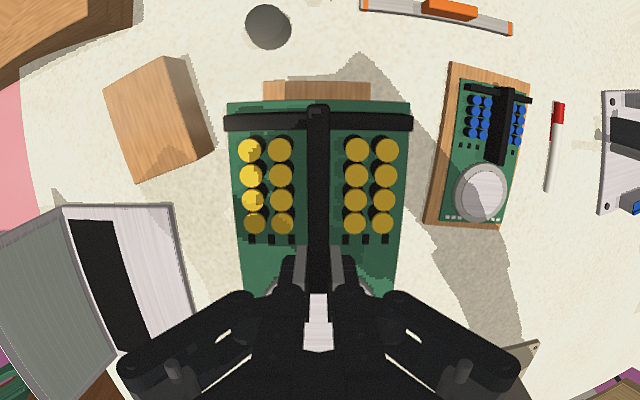

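The wrist view shows the board gripped level by the rib, with its far edge at v≈100 and the pad left behind. Next I carry it to a spot above the stand.

```bash
python3 -c "
from h import *
print(row(512.2,-216.4,240,.196))"
```

```text
(array([ 6.17, 56.92, -1.68]), -11.8, 'q7', np.float64(-2.238966049803836))
```

Request:
play_rows([
  [1, 1, 1.5, -1, 0],
  [1, 3, 5, -1.7, -1],
  [1, 5, 9, -1.7, -3],
  [1, 6.2, 13, -1.7, -5],
  [1, 6.2, 17.5, -1.7, -7],
  [1, 6.2, 22, -1.7, -9],
  [1, 6.2, 26.5, -1.7, -11],
  [1, 6.2, 31, -1.7, -11.8],
  [1, 6.2, 35.5, -1.7, -11.8],
  [1, 6.2, 40, -1.7, -11.8],
])

```text
clock: 9.45
eef_pos: [513.4, -48.1, 238.4]
tool_rot: [-3.14, 0.005, 0.197]
force: [1.2, 0.8, -3.7]
width: 8.3
gripper_force: 59.5
```

```bash
python3 -c "
from h import *
print(row(512.2,-216.4,240,.196))"
```

```text
(array([-3.41, 16.48, -0.16]), 0.0, 'q7', np.float64(-1.3072500174181179))
```

Request:
play_rows([
  [1, -0.7, 4, -0.1, 0],
  [1, -1.5, 8, -0.1, 0],
  [1, -2.3, 12, -0.1, 0],
  [1, -3, 15, -0.1, 0],
  [1, -3.4, 16.5, -0.1, 0],
  [1, -3.4, 16.5, -0.1, 0],
  [1, -3.4, 16.5, -0.1, 0],
  [1, -3.4, 16.5, -0.1, 0],
  [1, -3.4, 16.5, -0.1, 0],
  [1, -3.4, 16.5, -0.1, 0],
])

```text
clock: 10.45
eef_pos: [514.4, -213.6, 241.6]
tool_rot: [-3.141, -0.0, 0.199]
force: [0.6, -0.0, -3.7]
width: 8.2
gripper_force: 59.5
```

```bash
python3 held.py w6.png; python3 - <<'E'
from h import *
im,P=grab('wrist'); s=ctrl.read_state(); print(s['eef_pos'].round(1),s['tool_rot'].round(4))
H=hsv(im)
def show(n,m): print(n,m.sum(),rect(P[m][:,:2]) if m.sum()>4 else '',np.median(P[m][:,2]).round(1))
st=box(P,[350,-380,8],[660,-80,16]); show('base(part)',st)
b=box(P,[350,-380,40],[660,-80,70]); show('grey',b&(P[...,0]>560)&(H[...,1]<60))
k=box(P,[350,-420,100],[660,-20,170])&(H[...,1]>150)&((H[...,0]<10)|(H[...,0]>170)); kn=k&(P[...,2]>143)
show('knL',kn&(P[...,1]>-200));show('knR',kn&(P[...,1]<-200))
im,P=grab('top','t2.png'); H=hsv(im)
print(row(512.2,-216.4,240,.196))
E
```

```text
[ 514.3679925  -213.8577662   241.69049698] [-3.14133582e+00 -1.61032471e-04  1.98262603e-01] [-0.58155068 -0.17844699 -4.80309075] [-0.04543217  0.01748207 -0.05244382] 8.303107853059855
green 13144 (array([19. , -0.8]), np.float32(125.3), np.float32(100.0), 0.0007) [ 2.0000e-03 -2.0000e-03  2.7757e+01]
rib (array([52.1, -0.6]), np.float32(55.5), np.float32(10.3), 0.0127) -8.992943862365884
[ 514.3 -214.2  241.7] [-3.1415e+00 -2.0000e-04  1.9780e-01]
base(part) 1643 (array([ 601.7, -199.7]), np.float32(213.2), np.float32(20.6), -1.3742) 11.3
grey 1225 (array([ 599.7, -225.7]), np.float32(146.8), np.float32(27.8), -1.5336) 50.6
knL 200 (array([504.3, -84.9]), np.float32(12.4), np.float32(12.3), 1.5068) 149.7
knR 200 (array([ 557.1, -341.1]), np.float32(12.7), np.float32(12.5), 0.6336) 150.0
(array([-0.24,  0.16,  0.17]), 0.1, 'q7', np.float64(-0.9917525245960631))
```

View pics/w6.png

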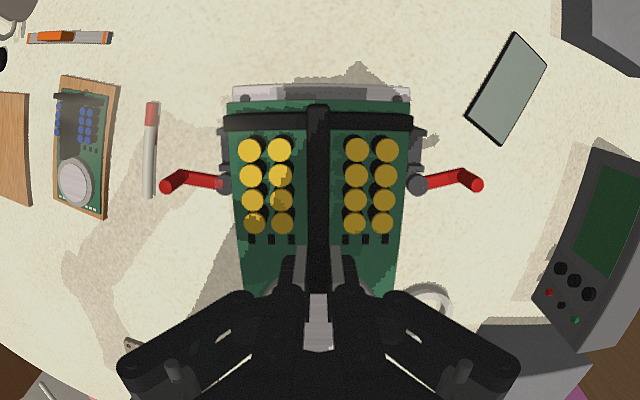

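The wrist view shows the board centred over the stand between the posts, with both red keepers pointing out at (165,187) and (477,184). I descend to just above the ledges.

Request:
play_rows([
  [1, 0, 0.1, 2, 0],
  [1, 0, 0.1, 5, 0],
  [1, 0, 0.1, 8, 0],
  [1, 0, 0.1, 11, 0],
  [1, 0, 0.1, 13, 0],
  [1, 0, 0.1, 14.5, 0],
  [1, 0, 0.1, 15, 0],
  [1, 0, 0.1, 15, 0],
  [1, 0, 0.1, 15, 0],
  [1, 0, 0.1, 15, 0],
])

```text
clock: 11.6
eef_pos: [515.2, -216.2, 92.7]
tool_rot: [3.14, -0.002, 0.197]
force: [0.0, -0.9, -4.3]
width: 8.5
gripper_force: 59.4
```

```bash
cat > chk.py <<'E'
from h import *
import sys
s=ctrl.read_state(); print(s['eef_pos'].round(1),s['tool_rot'].round(4))
for n in ['top','side','wrist']:
    im,P=grab(n,sys.argv[1]+n+'.png'); H=hsv(im)
    S=np.array([503.8,-217.5,0]); c,t=np.cos(.196),np.sin(.196); Q=(P-S)@np.array([[c,-t,0],[t,c,0],[0,0,1]])  # stand frame
    def show(k,m):
        if m.sum()>4: A=Q[m]; print(n,k,m.sum(),rect(A[:,:2]),'lo',np.percentile(A,2,axis=0).round(1),'hi',np.percentile(A,98,axis=0).round(1))
    gr=(H[...,0]>40)&(H[...,0]<90)&(H[...,1]>80); show('green',gr&box(Q,[-110,-70,45],[110,70,75]))
    show('blue',(H[...,0]>100)&(H[...,0]<130)&(H[...,1]>120)&box(Q,[-115,-60,40],[-70,60,65]))
    show('greyledge',(H[...,1]<70)&box(Q,[82,-60,44],[115,60,58])&~gr)
    show('rib',box(Q,[-20,-20,85],[100,20,102])&(H[...,2]<70))
    show('base',box(Q,[-120,-120,6],[120,120,17]))
E
python3 chk.py c1
```

```text
[ 515.2 -216.2   92.7] [ 3.1404e+00 -1.9000e-03  1.9670e-01]
top green 536 (array([ 3.1, -0.1]), np.float32(177.6), np.float32(99.3), 0.001) lo [-84.  -48.4  60.8] hi [90.2 48.5 71.4]
top blue 128 (array([-94. ,   0.4]), np.float32(93.3), np.float32(12.2), -1.5589) lo [-99.7 -45.6  45.5] hi [-88.1  45.3  63.7]
top greyledge 122 (array([97.1, -0.7]), np.float32(94.1), np.float32(10.0), 1.5697) lo [ 92.2 -45.4  46.8] hi [101.8  45.4  56.1]
top rib 104 (array([54. ,  8.3]), np.float32(71.2), np.float32(37.6), -0.2705) lo [24.2 -6.  85.8] hi [ 86.9  17.2 101.9]
top base 1856 (array([0.8, 0.2]), np.float32(217.1), np.float32(214.3), -0.0087) lo [-103.9 -100.5    7.5] hi [105.4 105.4  15.9]
side greyledge 115 (array([94.8, -1.2]), np.float32(97.7), np.float32(20.6), -1.5313) lo [ 84.6 -48.1  45.5] hi [103.8  46.4  57.8]
side rib 138 (array([44.8,  5.1]), np.float32(91.5), np.float32(24.4), -0.0184) lo [ 6.5 -4.6 85.4] hi [ 90.1  15.9 101.9]
side base 1175 (array([6.8, 4.6]), np.float32(226.3), np.float32(225.4), 1.5678) lo [-99.8 -80.8   7. ] hi [107.7 106.3  16.6]
wrist green 13272 (array([30.3,  0.1]), np.float32(124.7), np.float32(99.5), -0.0014) lo [-23.4 -48.4  63.3] hi [91.8 48.3 65.9]
wrist greyledge 3283 (array([98.3, -0.9]), np.float32(94.6), np.float32(11.8), 1.5705) lo [ 92.8 -45.8  48. ] hi [103.9  44.3  54.3]
wrist rib 3723 (array([45.2, -1.2]), np.float32(91.4), np.float32(39.8), 0.0303) lo [  2.9 -14.9  85.2] hi [ 89.8  14.9 102. ]
wrist base 16661 (array([11. , -0.4]), np.float32(213.6), np.float32(197.0), 1.5705) lo [ -71.2 -103.9    9.5] hi [108.2 102.8  15.1]
```

Request:
play_rows([
  [1, -0.1, 0, 0.2, 0],
  [1, -0.1, 0, 0.4, 0],
  [1, -0.1, 0, 0.6, 0],
  [1, -0.1, 0, 0.7, 0],
  [1, -0.1, 0, 0.8, 0],
  [1, -0.1, 0, 0.9, 0],
  [1, -0.1, 0, 1.0, 0],
  [1, -0.1, 0, 1.0, 0],
  [1, -0.1, 0, 1.0, 0],
])

```text
clock: 12.65
eef_pos: [513.4, -216.0, 82.1]
tool_rot: [3.142, -0.0, 0.197]
force: [-2.5, -0.4, 4.3]
width: 8.4
gripper_force: 60.6
```

Request:
play_rows([
  [1, 0, 0, 0.05, 0],
  [0.9, 0, 0, 0.05, 0],
  [0.8, 0, 0, 0.05, 0],
  [0.7, 0, 0, 0.05, 0],
  [0.6, 0, 0, 0.05, 0],
  [0.6, 0, 0, 0.05, 0],
  [0.6, 0, 0, 0.05, 0],
])

```text
clock: 13.35
eef_pos: [513.5, -216.0, 81.0]
tool_rot: [3.142, -0.0, 0.197]
force: [0.4, -0.2, -0.1]
width: 34.2
gripper_force: 0.0
```

```bash
python3 chk.py c2
```

```text
[ 513.5 -216.    81. ] [ 3.1416e+00 -1.0000e-04  1.9670e-01]
top green 552 (array([0.6, 0.2]), np.float32(178.6), np.float32(99.5), 0.0063) lo [-86.8 -47.9  50.8] hi [88.5 49.2 73.3]
top blue 138 (array([-94.5,   0.2]), np.float32(93.3), np.float32(11.0), -1.5683) lo [-99.6 -45.7  46.5] hi [-89.1  44.9  57.2]
top greyledge 154 (array([93. ,  0.6]), np.float32(99.1), np.float32(18.0), 1.5681) lo [ 89.8 -46.2  46.3] hi [101.8  46.2  56.6]
top rib 100 (array([55.5,  0.7]), np.float32(63.4), np.float32(10.6), -0.0076) lo [24.7 -4.5 86.2] hi [86.1  5.8 94.3]
top base 1831 (array([-6.5, -0.3]), np.float32(226.9), np.float32(214.3), -0.0005) lo [-104.2 -100.     7.3] hi [105.4 105.3  15.6]
side greyledge 143 (array([94.6,  0.9]), np.float32(102.4), np.float32(20.3), -1.5348) lo [ 84.2 -48.   46.2] hi [103.4  47.2  57.4]
side rib 99 (array([47.9,  2. ]), np.float32(77.6), np.float32(26.3), 0.2543) lo [ 14.1 -19.   85.5] hi [86.7  7.5 98.2]
side base 1140 (array([-1. , -0.1]), np.float32(230.3), np.float32(220.2), 0.0235) lo [-100.5 -102.     7.1] hi [107.9 106.7  16.5]
wrist green 11845 (array([33.4,  0.1]), np.float32(115.9), np.float32(99.4), 0.0009) lo [-10.8 -48.2  53.1] hi [90.6 48.6 55.8]
wrist greyledge 4238 (array([94.8,  0.4]), np.float32(100.0), np.float32(19.5), -1.5701) lo [ 91.5 -46.1  48.1] hi [104.1  44.5  54.6]
wrist rib 4617 (array([43.9, -1.1]), np.float32(91.0), np.float32(37.6), -0.0558) lo [  0.9 -17.   88.5] hi [87.8 17.4 98.9]
wrist base 18563 (array([20.6, -0.6]), np.float32(214.2), np.float32(177.6), -1.5708) lo [ -59.2 -103.5    9.7] hi [108.4 102.1  15.3]
```

```bash
python3 -c "
from h import *
print(row(644.5,205.4,180,1.545))"
```

```text
(array([ 21.09, -38.77,  -9.9 ]), -77.3, 'q7', np.float64(-0.9766843285983724))
```

Request:
play_rows([
  [0.5, 0, 0, -1, 0],
  [0.5, 0, 0, -3.5, 0],
  [0.5, 0, 0, -7.5, 0],
  [0.5, 0, 0, -12, 0],
  [0.5, 1, -3, -14.5, -8],
  [0.5, 4, -7, -14.5, -16],
  [0.5, 6, -11, -14.5, -24],
  [0.5, 8.4, -15, -14.5, -32],
  [0.5, 10.6, -19, -14.5, -40],
  [0.5, 13, -23.5, -14, -48],
])

```text
clock: 14.5
eef_pos: [595.5, 39.6, 222.8]
tool_rot: [3.139, -0.001, 1.039]
force: [1.0, -0.5, -0.7]
width: 42.7
gripper_force: 0.0
```

```bash
python3 -c "
from h import *
print(row(644.5,205.4,180,1.545))"
```

```text
(array([16.77, -4.19,  4.28]), -29.0, 'q7', np.float64(-0.7597946627520928))
```

Request:
play_rows([
  [0.5, 4, -1, 1, -8],
  [0.5, 8, -2, 2, -16],
  [0.5, 12, -3, 3, -24],
  [0.5, 15, -3.8, 4, -29],
  [0.5, 16.5, -4.2, 4.3, -29],
  [0.5, 16.8, -4.2, 4.3, -29],
  [0.5, 16.8, -4.2, 4.3, -29],
  [0.5, 16.8, -4.2, 4.3, -29],
  [0.5, 16.8, -4.2, 4.3, -29],
])

```text
clock: 15.4
eef_pos: [644.7, 202.2, 179.0]
tool_rot: [3.141, 0.001, 1.538]
force: [-0.6, 0.1, -0.5]
width: 42.7
gripper_force: 0.0
```

```bash
python3 - <<'E'
from h import *
for i in range(2):
    s=ctrl.read_state(); im,P=grab('wrist','b1.png'); H=hsv(im)
    m=box(P,[600,100,35],[690,310,50])&(H[...,0]<20)&(H[...,1]>150); 
    b=box(P,[600,90,8],[690,320,50]); print(s['eef_pos'].round(1),s['tool_rot'].round(4),m.sum(),rect(P[m][:,:2]),np.median(P[m][:,2]),'bar',rect(P[b][:,:2]))
E
```

```text
[644.7 202.2 179. ] [3.1407e+00 1.3000e-03 1.5376e+00] 897 (array([646.6, 206.9]), np.float32(59.2), np.float32(13.1), 1.5328) 41.175346024562714 bar (array([646.4, 205.8]), np.float32(199.4), np.float32(18.1), 1.5309)
[644.7 202.6 178.9] [3.1408e+00 9.0000e-04 1.5380e+00] 869 (array([646.5, 207.1]), np.float32(58.7), np.float32(13.2), 1.5331) 41.21935918509081 bar (array([646.1, 206.3]), np.float32(199.1), np.float32(18.1), 1.5341)
```

Request:
play_rows([
  [0.5, 0.2, 0.15, 4, 0.3],
  [0.5, 0.2, 0.15, 8, 0.3],
  [0.5, 0.2, 0.15, 11, 0.3],
  [0.5, 0.2, 0.15, 13.5, 0.3],
  [0.5, 0.2, 0.15, 15, 0.3],
  [0.5, 0.2, 0.15, 15.5, 0.3],
  [0.5, 0.2, 0.15, 15.5, 0.3],
  [0.5, 0.2, 0.15, 15.5, 0.3],
])

```text
clock: 16.3
eef_pos: [647.0, 206.8, 24.7]
tool_rot: [3.139, -0.001, 1.535]
force: [0.2, -0.5, 0.7]
width: 42.9
gripper_force: 0.0
```

Request:
play_rows([
  [0.7, 0, 0, 0, 0],
  [0.85, 0, 0, 0, 0],
  [1, 0, 0, 0, 0],
  [1, 0, 0, 0, 0],
  [1, 0, 0, 0, 0],
])

```text
clock: 16.8
eef_pos: [646.9, 206.8, 24.6]
tool_rot: [3.139, -0.001, 1.535]
force: [-0.4, 0.1, 6.6]
width: 12.4
gripper_force: 60.0
```

Request:
play_rows([
  [1, 0, 0, -0.5, 0],
  [1, 0, 0, -2, 0],
  [1, 0, 0, -5, 0],
  [1, 0, 0, -9, 0],
  [1, 0, 0, -13, 0],
  [1, 0, 0, -17, 0],
  [1, 0, 0, -20, 0],
  [1, 0, 0, -21, 0],
  [1, 0, 0, -21, 0],
])

```text
clock: 17.7
eef_pos: [646.4, 206.7, 234.9]
tool_rot: [3.139, -0.001, 1.535]
force: [-0.4, 0.2, -2.3]
width: 12.8
gripper_force: 59.0
```

```bash
cat > hb.py <<'E'
from h import *
import sys
s=ctrl.read_state(); im,P=grab('wrist',sys.argv[1]); print(s['eef_pos'].round(1),s['tool_rot'].round(4),s['width'])
Q=(P-s['eef_pos'])@R.from_euler('xyz',s['tool_rot']).as_matrix()
b=box(Q,[-120,-15,2],[125,15,30]); print('bar in tool',b.sum(),rect(Q[b][:,:2]),np.percentile(Q[b],[1,50,99],axis=0).round(1))
H=hsv(im); o=b&(H[...,0]<20)&(H[...,1]>150)&(Q[...,0]>60); print('end',o.sum(),Q[o].mean(0) if o.any() else '')
# bar end height profile
for x in range(20,100,20): m=b&(abs(Q[...,0]-x)<8); print(x,m.sum(),np.median(Q[m],axis=0).round(1) if m.any() else '')
S=[503.8,-217.5]; c,t=np.cos(.196),np.sin(.196)
print('to stand',row(S[0]+c*45,S[1]+t*45,245,1.767))
E
python3 hb.py b2.png
```

```text
[646.4 206.7 234.9] [ 3.1389e+00 -1.0000e-03  1.5353e+00] 12.793385815822596
bar in tool 6195 (array([ 9.6, -1. ]), np.float32(179.0), np.float32(25.3), -0.0401) [[-76.6 -10.1   3.4]
 [ 58.   -1.1  15.5]
 [ 98.2   7.9  17.2]]
end 432 [92.6965727  -0.85165547 15.32626046]
20 175 [22.7 -6.9 15.8]
40 1080 [40.3 -1.1 15.5]
60 1174 [60.1 -1.1 15.5]
80 1213 [80.2 -1.1 15.6]
to stand (array([-41.81,  -8.27,  -1.19]), -13.3, 'q7', np.float64(-0.5658315847983364))
```

Request:
play_rows([
  [1, -2, -0.4, -1, 0],
  [1, -6, -1.2, -1.2, -2],
  [1, -10.5, -2.1, -1.2, -4],
  [1, -15, -3, -1.2, -6],
  [1, -19.5, -3.9, -1.2, -8],
  [1, -24, -4.8, -1.2, -10],
  [1, -28.5, -5.7, -1.2, -12],
  [1, -33, -6.6, -1.2, -13.3],
  [1, -37, -7.4, -1.2, -13.3],
  [1, -40, -8, -1.2, -13.3],
])

```text
clock: 18.75
eef_pos: [548.9, -193.7, 242.5]
tool_rot: [-3.136, -0.001, 1.764]
force: [0.1, 0.4, -0.9]
width: 12.9
gripper_force: 58.9
```

Request:
play_rows([
  [1, -1.2, -0.5, 0, 0],
  [1, -1.8, -0.7, 0, 0],
  [1, -1.8, -0.7, 0, 0],
  [1, -1.8, -0.7, 0, 0],
  [1, -1.8, -0.7, 0, 0],
  [1, -1.8, -0.7, 0, 0],
])

```text
clock: 19.35
eef_pos: [548.9, -207.9, 245.3]
tool_rot: [3.141, -0.0, 1.77]
force: [-0.3, -1.2, -2.4]
width: 13.2
gripper_force: 59.0
```

```bash
python3 hb.py b3.png|head -1; python3 hb.py b4.png
```

```text
[ 548.9 -207.9  245.3] [ 3.1413e+00 -4.0000e-04  1.7697e+00] 13.154172633380224
[ 548.8 -208.3  245.3] [ 3.1413e+00 -2.0000e-04  1.7692e+00] 12.846150796525654
bar in tool 6122 (array([ 9.7, -0.1]), np.float32(178.8), np.float32(18.6), 0.0006) [[-76.4  -9.    4.5]
 [ 58.9  -0.1  13.2]
 [ 98.4   8.9  14.9]]
end 418 [93.07442456  0.20793713 13.02900393]
20 161 [22.2  5.6 13.6]
40 1074 [40.3 -0.1 13.2]
60 1181 [60.  -0.1 13.3]
80 1221 [80.  -0.1 13.3]
to stand (array([ 0.  , -0.08,  0.04]), 0.1, 'q7', np.float64(0.2882367949891037))
```

View pics/b4.png

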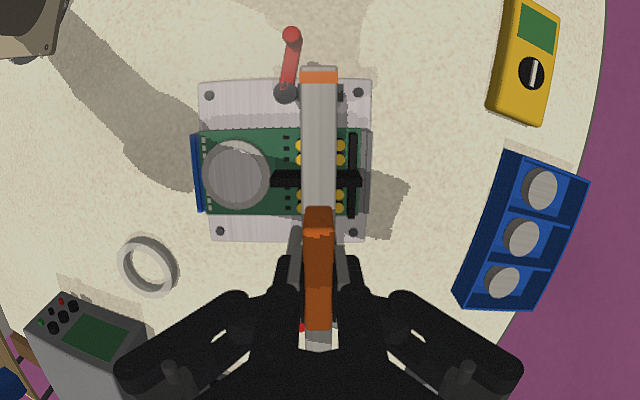

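The wrist view shows the bar above the seated board (board level, disc at the blue ledge on the left). The left keeper is at (290,55), still open. I'll measure the stand against the bar with this camera.

```bash
cat > st.py <<'E'
from h import *
s=ctrl.read_state(); im,P=grab('wrist'); H=hsv(im)
S=np.array([503.8,-217.5,0]); c,t=np.cos(.196),np.sin(.196); M=np.array([[c,-t,0],[t,c,0],[0,0,1]]); Q=(P-S)@M
print('tcp in stand',((s['eef_pos']-S)@M).round(1), 'yaw err',s['tool_rot'][2]-.196-np.pi/2)
def show(k,m):
    if m.sum()>4: A=Q[m]; print(k,m.sum(),rect(A[:,:2]),'lo',np.percentile(A,1,axis=0).round(1),'hi',np.percentile(A,99,axis=0).round(1))
show('base',box(Q,[-125,-125,5],[125,125,18]))
gr=(H[...,0]>40)&(H[...,0]<90)&(H[...,1]>80); show('green',gr&box(Q,[-110,-70,45],[110,70,62]))
show('blue',(H[...,0]>100)&(H[...,0]<130)&(H[...,1]>120)&box(Q,[-115,-60,40],[-70,60,65]))
show('greyledge',(H[...,1]<70)&box(Q,[94,-60,44],[115,60,60])&~gr)
show('postL',box(Q,[28,75,90],[70,105,111])&(H[...,1]<120)); show('postR',box(Q,[28,-105,90],[70,-75,111])&(H[...,1]<120))
r=(H[...,1]>150)&((H[...,0]<10)|(H[...,0]>170)); show('kL',r&box(Q,[-20,70,105],[120,180,125]));show('knL',r&box(Q,[-20,70,144],[120,180,160]))
show('kR',r&box(Q,[-20,-180,105],[120,-70,125]));show('knR',r&box(Q,[-20,-180,144],[120,-70,160]))
b=box(Q,[15,20,s['eef_pos'][2]-35],[80,115,s['eef_pos'][2]-5]); show('bar',b)
E
python3 st.py
```

```text
tcp in stand [ 45.8  -0.  245.4] yaw err 0.0020496055481320496
base 9063 (array([ 2.1, -0.7]), np.float32(214.6), np.float32(214.2), -0.0041) lo [-102.  -105.2    9.2] hi [107.3 104.9  15.8]
green 3923 (array([ 1.1, -0.1]), np.float32(178.9), np.float32(99.0), -0.001) lo [-86.9 -48.8  52.7] hi [89.7 49.1 56.6]
blue 624 (array([-94.2,  -1. ]), np.float32(92.7), np.float32(11.9), 1.5699) lo [-99.4 -45.9  48.1] hi [-88.8  44.2  55.1]
greyledge 783 (array([99.4, -1.3]), np.float32(95.1), np.float32(10.7), -1.5703) lo [ 94.1 -47.8  47.8] hi [104.5  45.6  54.9]
postL 146 (array([47.7, 87.2]), np.float32(39.4), np.float32(15.2), 0.0037) lo [ 28.   79.7 105.7] hi [ 67.3  94.9 108.8]
kL 56 (array([19. , 94.3]), np.float32(10.8), np.float32(9.7), -0.1483) lo [ 14.4  89.4 117. ] hi [ 24.1  99.4 119.7]
knL 63 (array([ 26.2, 133.5]), np.float32(11.8), np.float32(7.5), -0.189) lo [ 19.8 130.  148.4] hi [ 31.6 137.2 151.5]
knR 48 (array([  29.2, -132.8]), np.float32(12.2), np.float32(5.0), 1.5427) lo [  26.7 -138.6  149.1] hi [  31.8 -126.7  151.9]
bar 5386 (array([45.6, 59.6]), np.float32(79.1), np.float32(18.5), -1.5685) lo [ 36.7  25.1 230.4] hi [ 54.5  98.5 237.3]
```

Request:
play_rows([
  [1, 0, 0.15, 2, 0],
  [1, 0, 0.15, 5, 0],
  [1, 0, 0.15, 7.5, 0],
  [1, 0, 0.15, 9.5, 0],
  [1, 0, 0.15, 10.5, 0],
  [1, 0, 0.15, 10.5, 0],
  [1, 0, 0.15, 10.5, 0],
  [1, 0, 0.15, 10.5, 0],
  [1, 0, 0.15, 10.5, 0],
])

```text
clock: 20.4
eef_pos: [550.6, -209.4, 141.3]
tool_rot: [3.14, 0.001, 1.767]
force: [-0.8, 0.1, -2.1]
width: 12.6
gripper_force: 58.9
```

```bash
python3 st.py
```

```text
tcp in stand [ 47.5  -1.1 141.3] yaw err 0.0005837584628769488
base 13816 (array([2.6, 0.3]), np.float32(214.3), np.float32(213.5), 0.003) lo [-101.6 -103.8    9.1] hi [107.2 105.5  15.6]
green 7283 (array([1.1, 0.5]), np.float32(179.8), np.float32(99.5), -0.0003) lo [-86.8 -48.   52.7] hi [90.1 49.8 56.2]
blue 967 (array([-93.8,  -0.1]), np.float32(93.2), np.float32(12.2), 1.5651) lo [-99.3 -45.7  48.6] hi [-90.7  45.6  54.7]
greyledge 1420 (array([99.4, -0.4]), np.float32(94.2), np.float32(10.7), -1.5688) lo [ 94.2 -46.5  46.6] hi [104.4  45.9  54.6]
postL 982 (array([47.8, 87.2]), np.float32(39.6), np.float32(16.0), -0.0051) lo [28.4 79.3 93.9] hi [ 67.4  95.2 108.5]
postR 187 (array([ 47.5, -88.3]), np.float32(31.0), np.float32(16.9), -0.0189) lo [ 31.9 -96.8  94.4] hi [ 62.7 -80.5 107.9]
kL 168 (array([ 21.4, 112.8]), np.float32(46.1), np.float32(11.6), 1.35) lo [ 17.9  90.7 116.6] hi [ 28.8 127.5 119.7]
bar 7633 (array([41.2, 67.6]), np.float32(94.8), np.float32(52.5), 1.5684) lo [ 15.7  26.2 106.7] hi [ 65.8 113.3 132.2]
```

Request:
play_rows([
  [1, 0, 0, 0.4, 0],
  [1, 0, 0, 0.8, 0],
  [1, 0, 0, 1.2, 0],
  [1, 0, 0, 1.5, 0],
  [1, 0, 0, 1.7, 0],
  [1, 0, 0, 1.9, 0],
  [1, 0, 0, 2.0, 0],
  [1, 0, 0, 2.1, 0],
  [1, 0, 0, 2.1, 0],
  [1, 0, 0, 2.1, 0],
])

```text
clock: 21.45
eef_pos: [549.9, -209.1, 120.5]
tool_rot: [3.141, 0.001, 1.768]
force: [-3.5, 0.8, 8.0]
width: 12.7
gripper_force: 60.3
```

Contact at the expected height (TCP z 120.5), so I release.

Request:
play_rows([
  [0.9, 0, 0, 0, 0],
  [0.8, 0, 0, 0, 0],
  [0.7, 0, 0, 0, 0],
  [0.6, 0, 0, 0, 0],
  [0.6, 0, 0, 0, 0],
  [0.6, 0, 0, -1, 0],
  [0.6, 0, 0, -4, 0],
  [0.6, 0, 0, -7, 0],
  [0.6, 0, 0, -9, 0],
  [0.6, 0, 0, -9, 0],
])

```text
clock: 22.45
eef_pos: [552.1, -209.6, 213.0]
tool_rot: [3.136, 0.003, 1.767]
force: [0.8, -0.1, 0.5]
width: 34.1
gripper_force: 0.0
```

```bash
cat >> st.py <<'E'
print('---'); show('barflat',box(Q,[30,-110,103],[62,110,114])&((H[...,2]>110)|(H[...,1]>150))); show('grip',box(Q,[30,-50,128],[62,50,144]))
E
python3 st.py; python3 - <<'E'
from h import *
im,P=grab('top'); H=hsv(im)
S=np.array([503.8,-217.5,0]); c,t=np.cos(.196),np.sin(.196); M=np.array([[c,-t,0],[t,c,0],[0,0,1]]); print(row(*(S+M@np.array([0,150,0]))[:2],220,1.767))
E
```

```text
tcp in stand [ 48.9  -1.7 213. ] yaw err 0.0005800115814809104
base 11036 (array([1. , 0.3]), np.float32(214.2), np.float32(213.1), -0.001) lo [-103.2 -103.6    7.7] hi [105.5 105.8  14.2]
green 5182 (array([-0.3,  0.8]), np.float32(178.9), np.float32(99.4), 0.0014) lo [-88.2 -47.5  51. ] hi [88.4 50.1 58.3]
blue 721 (array([-95.6,   0. ]), np.float32(93.8), np.float32(11.7), 1.5482) lo [-100.7  -45.4   46.8] hi [-91.7  45.9  53.6]
greyledge 830 (array([98.5, -0.5]), np.float32(95.1), np.float32(9.0), 1.57) lo [ 94.1 -46.7  46. ] hi [102.9  46.   52.8]
postL 1084 (array([46.9, 87.3]), np.float32(37.8), np.float32(24.5), 0.0055) lo [28.1 75.1 92.4] hi [ 65.7  99.4 107.1]
postR 709 (array([ 47. , -87.6]), np.float32(38.0), np.float32(24.8), -0.0039) lo [ 28.2 -99.2  91.3] hi [ 65.9 -75.6 106.7]
kL 48 (array([16.9, 92.6]), np.float32(7.9), np.float32(5.3), -0.1746) lo [ 12.7  89.7 115.6] hi [ 20.9  95.2 118. ]
knL 105 (array([ 24.6, 133.4]), np.float32(11.5), np.float32(9.3), -0.1585) lo [ 18.9 128.6 146.3] hi [ 30.1 137.8 150.2]
kR 387 (array([  21.8, -112.3]), np.float32(42.6), np.float32(13.2), -1.3182) lo [  14.9 -129.8  112.4] hi [ 32.3 -94.2 124.3]
knR 72 (array([  27.4, -127.4]), np.float32(12.0), np.float32(5.3), -0.2911) lo [  21.5 -130.8  144.2] hi [  32.4 -124.7  149.5]
---
barflat 2702 (array([46.3, -0.2]), np.float32(199.5), np.float32(31.4), -1.5697) lo [ 36.5 -97.5 103.7] hi [ 54.2  98.7 107.3]
grip 1478 (array([45.4, -0.6]), np.float32(60.5), np.float32(14.1), -1.5645) lo [ 38.5 -29.4 131.2] hi [ 52.5  29.3 136.9]
(array([15.09, -4.67, -1.04]), 0.0, 'q7', np.float64(0.2662146691103797))
```

Request:
play_rows([
  [1, 3, -1.3, 0, 0],
  [1, 7, -3, 1, 0],
  [1, 11, -4.6, 2, 0],
  [1, 13.6, -5.9, 3, 0],
  [1, 13.6, -5.9, 4, 0],
  [1, 13.6, -5.9, 4, 0],
  [1, 13.6, -5.9, 4, 0],
  [1, 13.6, -5.9, 4, 0],
  [1, 13.6, -5.9, 4, 0],
])

```text
clock: 23.45
eef_pos: [466.1, -88.1, 169.4]
tool_rot: [3.141, 0.0, 1.766]
force: [-0.7, 0.5, -1.4]
width: -0.3
gripper_force: 0.0
```

```bash
cat > kp.py <<'E'
from h import *
import sys
S=np.array([505.6,-217.2,0]); c,t=np.cos(.196),np.sin(.196); M=np.array([[c,-t,0],[t,c,0],[0,0,1]])
s=ctrl.read_state(); print('tcp in stand',((s['eef_pos']-S)@M).round(1),s['force'].round(1))
for n in ['top','side']:
    im,P=grab(n,sys.argv[1]+n+'.png'); H=hsv(im)
    off=np.array([-1.8,0,0]) if n=='top' else np.zeros(3); Q=(P-S)@M-off
    r=(H[...,1]>150)&((H[...,0]<8)|(H[...,0]>172))&(Q[...,2]>105)&(Q[...,2]<160)&(Q[...,0]>-50)&(Q[...,0]<110)
    for k,sg in(('L',1),('R',-1)):
        m=r&(Q[...,1]*sg>70)&(Q[...,1]*sg<160)&(Q[...,2]>140)
        if m.sum()>3: a=Q[m].mean(0); print(n,k,m.sum(),a.round(1),'angle',np.arctan2(a[0]-15,sg*a[1]-88).round(3))
    b=box(Q,[30,-110,103],[62,110,114])&((H[...,2]>110)|(H[...,1]>150)); g=box(Q,[30,-40,128],[62,40,146])
    for k,m in(('bar',b),('grip',g)):
        if m.sum()>9: print(n,k,m.sum(),rect(Q[m][:,:2]),np.median(Q[m][:,2]))
E
python3 kp.py k1
```

```text
tcp in stand [-13.6 134.3 169.4] [-0.7  0.5 -1.4]
top L 5 [ 25.1 137.2 146.5] angle 0.202
top R 24 [  26.7 -130.3  148.9] angle 0.27
top bar 201 (array([44.4, -3.1]), np.float32(197.1), np.float32(17.6), -1.566) 107.19125042768917
top grip 131 (array([44.8, -0.9]), np.float32(59.9), np.float32(13.5), -1.567) 137.34858572999212
side bar 51 (array([ 51. , -29.4]), np.float32(143.6), np.float32(26.1), 1.5262) 109.52541886856375
side grip 82 (array([44.6,  0.1]), np.float32(61.1), np.float32(13.6), -1.5631) 138.57867578696056
```

Request:
play_rows([
  [1, 0, 0, 1.5, 0],
  [1, 0, 0, 3, 0],
  [1, 0, 0, 3.8, 0],
  [1, 0, 0, 3.8, 0],
  [1, 0, 0, 3.8, 0],
  [1, 0.2, 0.8, 3.8, 0],
  [1, 0.2, 1.8, 3.8, 0],
  [1, 0.3, 2.5, 3.8, 0],
  [1, 0.3, 3.3, 3.8, 0],
  [1, 0.3, 3.3, 3.8, 0],
])

```text
clock: 24.55
eef_pos: [499.0, -77.2, 131.4]
tool_rot: [3.14, -0.0, 1.768]
force: [-0.3, 0.3, 0.3]
width: 0.2
gripper_force: 0.0
```

```bash
python3 kp.py k2
```

```text
tcp in stand [ 20.8 138.6 131.4] [-0.3  0.3  0.3]
top R 26 [  27.  -129.8  148.9] angle 0.28
top bar 135 (array([ 44.7, -60.8]), np.float32(80.0), np.float32(17.5), -1.566) 107.48887459380421
top grip 41 (array([ 44.8, -20.6]), np.float32(21.7), np.float32(13.5), -1.5678) 137.6206778928928
side bar 43 (array([ 42.5, -79.1]), np.float32(49.1), np.float32(25.1), -1.2616) 109.80582596329361
side grip 78 (array([45.2, -1.2]), np.float32(61.8), np.float32(14.0), 1.5704) 139.09970342150643
```

Request:
play_rows([
  [1, -0.2, 0.7, 0, 0],
  [1, -0.4, 1.3, 0, 0],
  [1, -0.8, 1.9, 0, 0],
  [1, -1.2, 2.5, 0, 0],
  [1, -1.6, 2.9, 0, 0],
  [1, -1.9, 3.2, 0, 0],
  [1, -2.5, 3.7, 0, 0],
  [1, -2.8, 3.8, 0, 0],
  [1, -3.1, 3.9, 0, 0],
  [1, -3.1, 3.9, 0, 0],
])

```text
clock: 25.65
eef_pos: [542.0, -101.3, 131.3]
tool_rot: [3.141, 0.0, 1.767]
force: [-0.8, -0.6, 0.0]
width: -0.1
gripper_force: 0.0
```

```bash
python3 kp.py k3; python3 st.py | grep -E "tcp|kL|knL"
```

```text
tcp in stand [ 58.3 106.6 131.3] [-0.8 -0.6  0. ]
top R 24 [  27.  -130.4  149.2] angle 0.276
tcp in stand [ 59.6 106.9 131.3] yaw err 0.00043061836464119985
kL 658 (array([31. , 88.8]), np.float32(22.9), np.float32(13.3), 0.01) lo [ 21.   82.9 112.2] hi [ 42.2  95.2 119.6]
knL 13 (array([ 53.6, 101.3]), np.float32(36.4), np.float32(14.8), -1.5649) lo [ 47.6  83.2 146.8] hi [ 61.1 118.9 154.1]
```

Request:
play_rows([
  [1, 0.5, 0, 0, 0],
  [1, 0.8, 0, -1.5, 0],
  [1, 0.5, 0, -4.2, 0],
  [1, -3, -1, -4.2, 0],
  [1, -7.5, -2, -4.2, 0],
  [1, -12, -4, -4.2, 0],
  [1, -16.5, -6, -4.2, 0],
  [1, -21, -7.2, -4.2, 0],
  [1, -24.1, -7.2, -4.2, 0],
  [1, -24.1, -7.2, -4.2, 0],
])

```text
clock: 26.8
eef_pos: [516.8, -357.3, 172.9]
tool_rot: [-3.141, 0.004, 1.76]
force: [-0.7, -0.2, 0.6]
width: 0.2
gripper_force: 0.0
```

```bash
python3 kp.py k4
```

```text
tcp in stand [ -16.3 -139.6  172.9] [-0.7 -0.2  0.6]
top L 24 [ 61.   90.  149.3] angle 1.528
top R 24 [  27.  -130.6  148.7] angle 0.275
top bar 251 (array([43.6, -0.8]), np.float32(196.4), np.float32(19.3), -1.5651) 107.53179562072683
top grip 132 (array([44.7, -0.4]), np.float32(59.5), np.float32(13.6), -1.5658) 137.1912216541283
side bar 42 (array([ 44.4, -14.9]), np.float32(171.9), np.float32(16.7), 1.561) 109.69367208145354
side grip 83 (array([44.8, -1.5]), np.float32(64.8), np.float32(14.2), 1.5656) 138.7796735808214
```

Request:
play_rows([
  [1, 0, 0, 0, 0],
  [1, 0, 0, 0, 0],
  [1, 0, 0, 1.5, 0],
  [1, 0, 0, 3.2, 0],
  [1, 0, 0, 4.2, 0],
  [1, 0, 0, 4.2, 0],
  [1, -0.2, 0.8, 4.2, 0],
  [1, -0.2, 1.8, 4.2, 0],
  [1, -0.3, 2.5, 4.2, 0],
  [1, -0.3, 3.3, 4.2, 0],
])

```text
clock: 27.9
eef_pos: [551.5, -347.4, 131.5]
tool_rot: [-3.141, -0.0, 1.768]
force: [-1.4, 0.1, -0.6]
width: 0.1
gripper_force: 0.7
```

```bash
python3 kp.py k5 | head -1; python3 kp.py k6|head -1
```

```text
tcp in stand [  19.7 -136.7  131.5] [-1.4  0.1 -0.6]
tcp in stand [  21.1 -136.4  131.5] [0.4 0.7 0.2]
```

Request:
play_rows([
  [1, 0.1, 0.7, 0, 0],
  [1, 0.3, 1.3, 0, 0],
  [1, 0.6, 1.9, 0, 0],
  [1, 1.0, 2.5, 0, 0],
  [1, 1.4, 2.9, 0, 0],
  [1, 1.8, 3.2, 0, 0],
  [1, 2.3, 3.7, 0, 0],
  [1, 2.7, 3.8, 0, 0],
  [1, 3.0, 3.9, 0, 0],
  [1, 3.0, 3.9, 0, 0],
])

```text
clock: 29.1
eef_pos: [583.7, -309.6, 131.4]
tool_rot: [3.141, -0.0, 1.768]
force: [0.5, 0.1, 0.5]
width: -0.1
gripper_force: 0.0
```

Request:
play_rows([
  [1, -0.5, 0, 0, 0],
  [1, -0.8, 0, -1.5, 0],
  [1, -0.8, 0, -5, 0],
  [1, -2, 0, -9, 0],
  [1, -6, -1, -10, 0],
  [1, -10, -2, -10, 0],
  [1, -14, -3, -10, 0],
  [1, -17, -3, -10, 0],
  [1, -17, -3, -10, 0],
  [1, -17, -3, -10, 0],
])

```text
clock: 30.1
eef_pos: [586.6, -483.5, 230.4]
tool_rot: [-3.141, -0.002, 1.766]
force: [-1.0, 0.8, -0.3]
width: 0.0
gripper_force: 0.0
```

```bash
python3 kp.py k7; python3 chk.py c3 | grep -E "top green|side green|top rib"; python3 -c "
import cv2
a=cv2.imread('pics/k7top.png')[160:300,330:490]; cv2.imwrite('pics/k7c.png',cv2.resize(a,(640,560),interpolation=cv2.INTER_CUBIC))"
```

```text
tcp in stand [  27.5 -277.   230.4] [-1.   0.8 -0.3]
top L 25 [ 61.  90. 149.] angle 1.528
top R 25 [ 60.6 -85.1 148.9] angle 1.634
top bar 187 (array([43.9, -1.3]), np.float32(198.4), np.float32(18.8), -1.5651) 107.58656559211101
top grip 131 (array([44.7, -1. ]), np.float32(59.2), np.float32(13.5), -1.5669) 137.32356801963192
side bar 24 (array([43.3,  1.9]), np.float32(141.7), np.float32(12.8), -1.5562) 110.35016890897026
side grip 85 (array([45.1,  0.4]), np.float32(59.4), np.float32(13.9), -1.5364) 138.43118186569347
top green 821 (array([0.5, 0.2]), np.float32(178.7), np.float32(99.6), 0.0062) lo [-85.8 -48.4  50.8] hi [88.1 48.9 70. ]
top rib 118 (array([41.7,  0.6]), np.float32(90.7), np.float32(11.3), -0.0007) lo [-2.6 -4.5 85.8] hi [85.8  5.9 95.5]
```

View pics/k7c.png

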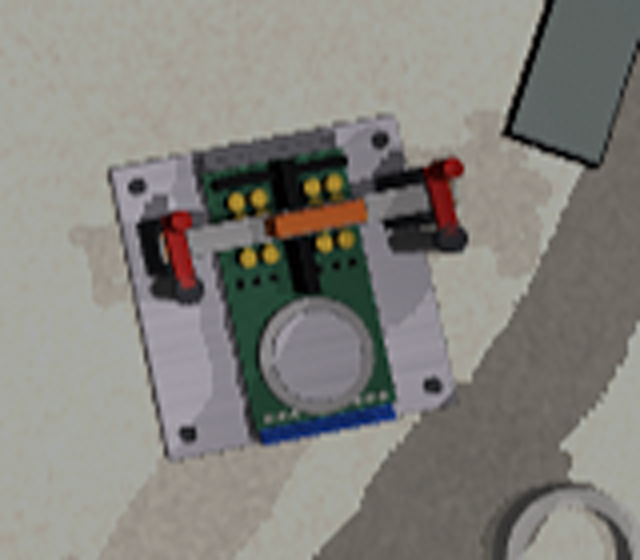

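The picture shows the board seated with its disc at the blue ledge (~(318,355)), the bar across both posts, and both red keepers over its ends at (180,250) and (443,195). The arm is clear, so I hand in.

```bash
python3 -c "
from cell import ctrl
print(ctrl.finish_job())"
```

```text
the job is handed in; nothing more can be done
None
```

I handed the job in at about 30 s of the 70 s limit: the last picture and depth readings show the yellow board on both ledges with its disc at the blue ledge, the bar in both saddles and both keepers closed at about 1.53 and 1.63 rad. The first grasp closed on air because the fingertips stand about 5 mm ahead of the TCP, not the stated 25. The hand-in returned no verdict, and I did not re-measure the bystanders at the end.

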